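Test the kick-down brake of a bench slide

TASK

Check the brake of the small bench slide: push its brake lever down until it locks the carriage where it stands (do not bear down on it once it is down), then lean on the carriage's end pad with about 12 N, below 20 N, for a good second towards the end with the rubber buffer; the brake has to hold. Then flick the lever fully up again and gently push the carriage by that same pad, still below 20 N, right up to the buffer. Leave the other things where they lie.

Things in the scene. Friction and masses are not known exactly. Their poses are not given: they have to be found in the camera images.
- slide_base: Fixed grey base plate of the bench slide, 175 x 380 x 10 mm, with two steel rods along its y axis and a flat steel brake strip on the robot's side. Origin on the worktop under the middle between the rods; its y axis runs along the rods (roughly left), its -x axis points to the side where the lever is, roughly towards the robot; z up.
- carriage (a joint): Position of the carriage along the base's +y axis, m, 0 in mid-travel, -0.075 to 0.075. At the end of travel on the buffer's side the carriage rests against the buffer. The unlocked carriage moves against about 2.5 N of drag and stays where it is left; locked, the brake holds it against more than 20 N.
- carriage_mid (a point): Point on the middle of the flat top of the carriage's closed grey housing, 80 mm over the worktop. The housing is 92 mm across (base x) by 108 mm along the rods and reaches from 31 to 80 mm over the worktop. Axes as the base's.
- brake_lever (a joint): Angle of the brake lever, rad: 0 fully up (released), about 0.84 fully down (locked, rubber foot on the brake strip). An over-centre spring drives it up below 0.40 and down above 0.40, so that it snaps home by itself; about 8 N at the lever's pad starts it from either end. It hinges about a line along the base's y axis.
- lever_hinge (a point): Middle of the lever's hinge, on the carriage's lever side, 50 mm in front (base -x) of the carriage's middle and 36 mm over the worktop. Axes as the base's.
- lever_pad (a point): Middle of the upper face of the black rubber pad at the lever's free end, 30 mm wide (base y), 28 long, 8 thick. From the hinge, lever up: 42 mm in front (base -x), 71 mm above, upper face tilted 0.8 rad back to the housing; lever down: 81 mm in front, 16 mm above, face about level, at least 35 mm free below and 60 beside, so it can be pinched across its 30 mm. Its axes do not matter.
- brake_foot: Rubber-shod foot, 22 mm across, under the lever, 30 mm from the hinge; it comes down on the steel brake strip when the lever locks. The spring presses it on with about 35 N; a push on the lever's pad adds nearly three times that push, and 110 N in all is too much.
- pad_a: Upright black rubber end pad of the carriage at its +y end (base axes), 92 mm wide, 6 mm thick and 40 mm tall, from 36 to 76 mm over the worktop; origin in its middle. It is sprung: gives 1 mm per 10 N.
- pad_b: The same pad at the carriage's -y end.
- pad_a_face (a point): Middle of the outer face of pad_a, 66 mm from the carriage's middle along base +y, 56 mm over the worktop.
- pad_b_face (a point): Middle of the outer face of pad_b, 66 mm from the carriage's middle along base -y, 56 mm over the worktop.
- buffer: Fixed steel end block, 96 x 18 x 66 mm, with a round rubber buffer (32 mm across) through it, at one end of the base (which end differs); stands on the base plate, its top 76 mm over the worktop. Origin in the middle of its underside, 161 mm from the base's origin along the rods. With the carriage fully against it carriage_mid is 86 mm from this origin, horizontally.
- end_plate: Fixed low plain steel bar, 96 x 18 x 18 mm, at the other end of the base, 161 mm from the base's origin; top 28 mm over the worktop. Origin in the middle of its underside.
- tape_roll_1: Bystander: yellow roll of tape, 66 mm across, 18 mm high, lying loose beyond the base's +y end.
- terminal_block_0: Bystander: grey and green terminal block strip, 42 x 31 x 35 mm, loose beyond the base's -y end.

How it is judged:
By the outcome, as a careful person would: the job done as asked, in the order asked, and still so for the second after the job is handed in, with the robot touching nothing.
It also fails if it takes over 67 s, if anything falls off the work surface, if the arm or the gripper's body presses on something with over 40 N, if the wrist force passes 120 N, or if a joint passes its speed limit or range.

ROBOT

A 6-joint arm with a two-finger parallel gripper is mounted at the origin on a cart in front of the work surface, level with it; the furniture and walls round the work are solid. World frame = base frame: x ahead of the robot, y to its left, z up, the work surface at z = 0. Lengths are in mm, angles in rad, forces in N, time in s.
With the tool pointing down it reaches from about 350 to 775 mm from the base axis. Payload 7.3 kg.
Tool frame: the origin (TCP) lies between the finger pads; the fingertips stand 14 mm ahead of it and the grasp point (between the pads) lies 5 mm behind it; z points along the fingers, y is the line along which they close (so a half turn about z gives the same grasp; the last joint's range is limited). The gripper opens to 92 mm and grips with 3 to 60 N. Pads are 19 mm wide; open, the fingers measure 130 mm over their backs; the gripper's body (75 mm by 190 mm) begins 47 mm behind the grasp point.
Start: joints at [1.085, 0.342, 1.524, -0, 1.275, -0.146], TCP at [174.967, 495.005, 240.741] pointing down, gripper open.
Joint ranges: [-2.53, 2.53], [-0.77, 2.02], [0.04, 2.7], [-1, 4.14], [0.28, 2.66], [-3.11, 3.11]. Speed limits (rad/s): [2.57, 2.57, 3.14, 3.14, 3.14, 3.14].

INTERFACE

Orientations are given as [roll, pitch, yaw] about the fixed x, y, z axes, in that order (R = Rz(yaw) Ry(pitch) Rx(roll)).
In Python, from plant import get_obs, cams, close_job gives the robot as it stands. The module is installed in compiled form; this text tells all that it offers.
- The arm moves only by the shell command python3 -m creep 'ROWS'. ROWS is JSON, a list of rows, each an object of numbers: "hand": the opening, from 0 (shut) to 1 (fully open); "tx", "ty", "tz": the shift along the tool's x, y, z in m; "spin": the turn about the tool's z in degrees. In form: [{"hand": .., "tx": .., "ty": .., "tz": .., "spin": ..}, ...]. A call has 1 to 5 rows; each row shifts and turns the commanded pose from where the row before left it, along the tool's axes as they then stand; what a row does not reach is not made up. A row lasts 1/8 s, in which the tool goes at most 62.5 mm and 10.7 degrees, less where a joint would pass 70% of its speed; a pose out of reach is approached as far as the arm can. A call is refused whole if a number of a shift passes 0.0625 or a number of a turn 10.7, either way. A call with a gripper value outside its range is refused whole. The fingers move at their own pace and stop on an object; the grip force is fixed at half the most. Time passes only in rows, so rows that do not move let the fingers close. It gives the time, the measured TCP pose, the force, the opening and the grip force at its end, in the units of the state.
- get_obs(): the state, without advancing time (a new reading comes with each control period).
- cams.capture(name): name is "side" or "top" or "wrist"; returns a dict with "color" (384x512x3 uint8, red, green, blue), "K" (3x3 intrinsics, pixels), "R" (3x3) and "t" (3): a world point X has camera coordinates R X + t. Camera axes: x right, y down, z forward; pixel columns grow to the right and rows downward; lengths in mm; the calibration is good to about 2 mm. A picture is of the moment at which its call begins. There is no depth.
- close_job(): hands the job in; it is judged then, once.
The state is a dict: "time": time; "joint_positions": joint angles; "dq": joint speeds; "tau": joint torques, N m; "tool_pos": TCP position; "tcp_rot": TCP orientation; "contact_force": force on the tool from outside, world axes, zero at the start; "moment": the same for the moment, N m; "grip_width": finger opening in mm; "finger_force": force on a finger pad.
Only numpy, scipy, OpenCV 4.12 (cv2) and the standard library are available. Lean on these libraries where they do the work, as an engineer would, in place of code of your own. Each camera call takes 0.05 s, during which the arm holds its last target. There are 200 camera calls.

## Working session

There is one attempt and no reset: what is moved stays moved. The work goes in short steps, Python scripts to look and compute and a shell command to move; the robot and the scene stay as the last step left them, time stands still between calls to the robot, and variables do not carry over. Pictures are saved under pics/ and viewed, at most 10 in all, crops included, and the job is handed in when it is done.

```bash
mkdir -p pics; python3 - <<'E'
from plant import get_obs,cams
import cv2,pickle
o=get_obs();print({k:o[k] for k in('time','tool_pos','tcp_rot','contact_force','grip_width')})
d={n:cams.capture(n) for n in('top','side')}
pickle.dump(d,open('c0.pkl','wb'))
for n in d: cv2.imwrite(f'pics/{n}0.png',cv2.resize(d[n]['color'][:,:,::-1],(800,600),interpolation=cv2.INTER_CUBIC));print(n,d[n]['K'],d[n]['R'],d[n]['t'])
E
```

```text
{'time': 0.0, 'tool_pos': array([174.76069598, 494.63011382, 240.03285183]), 'tcp_rot': array([-3.14000419e+00, -2.31580900e-04,  2.80178974e+00]), 'contact_force': array([-0.74514062,  0.19093165, -0.26647677]), 'grip_width': 91.8217774271747}
top [[459.69822309   0.         266.94081085]
 [  0.         459.69822309 197.28607219]
 [  0.           0.           1.        ]] [[-0.01077904 -0.99991236 -0.00768647]
 [-0.99056998  0.01172767 -0.13650489]
 [ 0.13658307  0.00614259 -0.99060958]] [ -17.53612769  567.74060527 1180.18560677]
side [[409.1818226    0.         259.53421839]
 [  0.         409.1818226  195.08040332]
 [  0.           0.           1.        ]] [[ 9.99993164e-01  9.06456599e-04  3.58480446e-03]
 [ 3.67322637e-03 -3.54731093e-01 -9.34961154e-01]
 [ 4.24139899e-04  9.34967930e-01 -3.54731998e-01]] [-573.1073995    92.78051029 1189.75471235]
```

View pics/top0.png

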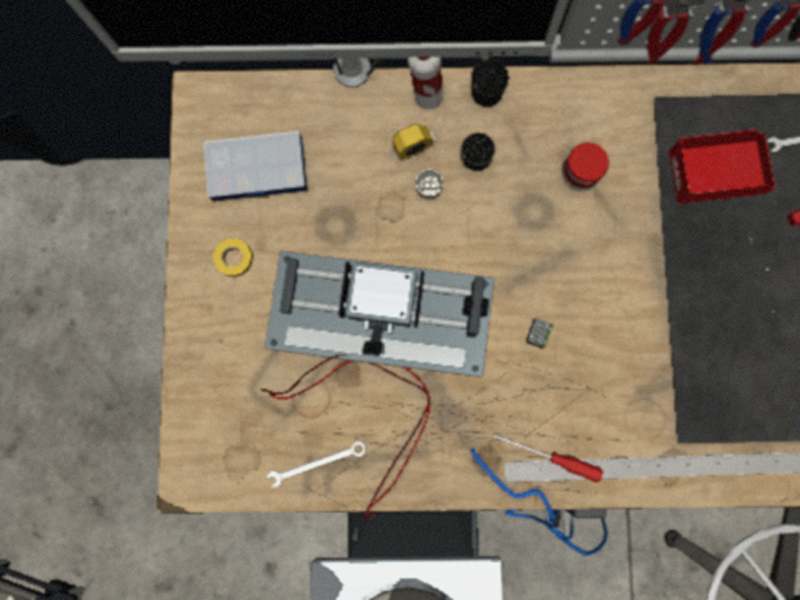

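View pics/side0.png

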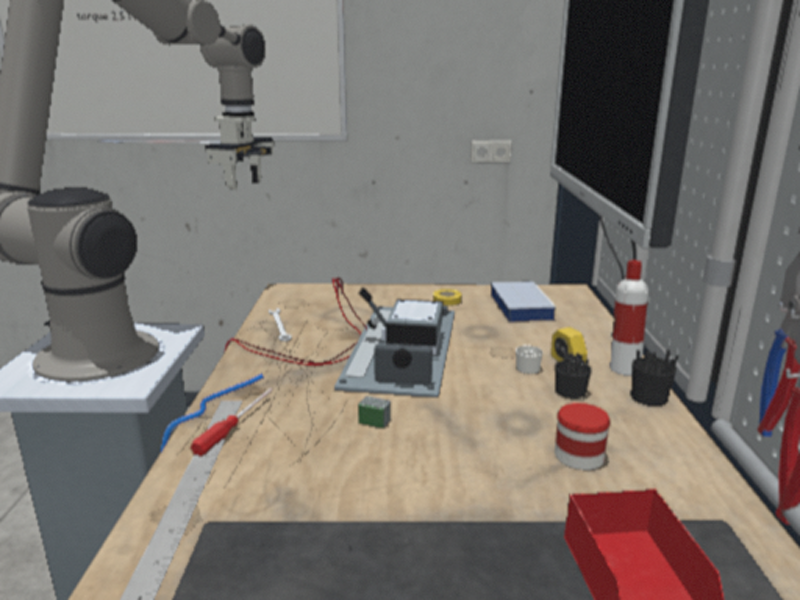

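The top view shows the base plate with corners at about (280,251), (494,279), (482,376) and (267,347). The buffer block is at (477,305), which is the -y end, and the low end plate is at (289,285). The lever is up with its pad at (373,346). So I push on pad_a towards -y. Next I'll enlarge a crop.

```bash
cat > h.py <<'E'
import numpy as np
def ray(c,u,v,z):
    d=c['R'].T@np.linalg.inv(c['K'])@np.array([u,v,1.]);o=-c['R'].T@c['t']
    return o+d*(z-o[2])/d[2]
def proj(c,X):
    p=c['K']@(c['R']@np.asarray(X,float)+c['t']);return p[:2]/p[2]
E
python3 - <<'E'
import pickle,cv2,numpy as np
from h import *
d=pickle.load(open('c0.pkl','rb'));c=d['top']
P=np.array([ray(c,u*.64,v*.64,10) for u,v in[(280,251),(494,279),(482,376),(267,347)]]);print(P.round(1))
print([round(float(np.linalg.norm(P[i]-P[i-1])),1) for i in range(4)],P.mean(0))
im=c['color'][150:250,165:325,::-1];cv2.imwrite('pics/crop.png',cv2.resize(im,(800,500),interpolation=cv2.INTER_CUBIC))
E
```

```text
[[ 676.   216.4   10. ]
 [ 621.5 -158.6   10. ]
 [ 453.  -133.8   10. ]
 [ 507.   236.3   10. ]]
[170.2, 378.9, 170.3, 374.0] [564.36506544  40.06133736  10.        ]
```

View pics/crop.png

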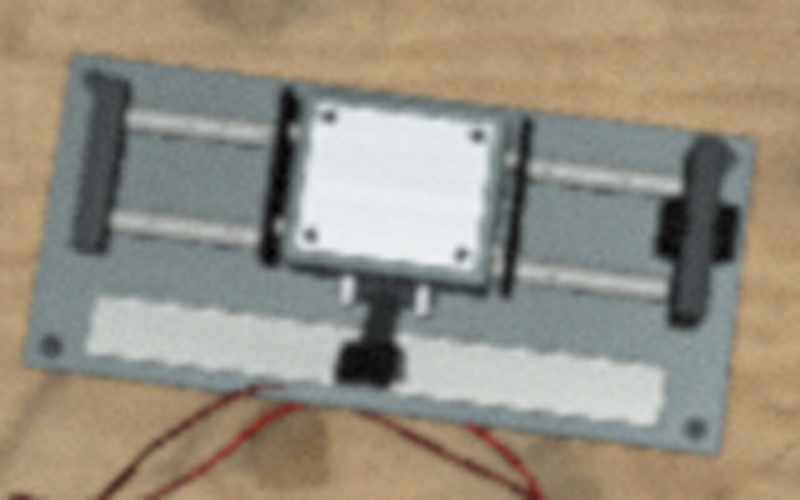

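The crop shows:
- **Housing screws:** (329,117), (478,135), (461,255) and (310,235).
- **pad_a:** its top runs from (289,90) to (268,265).
- **Lever pad:** centre at about (370,361).
- **Plate corners:** (73,54), (754,140), (720,452) and (25,367).

```bash
python3 - <<'E'
import pickle,cv2,numpy as np
from h import *
c=pickle.load(open('c0.pkl','rb'))['top']
f=lambda u,v,z:ray(c,165+u/5,150+v/5,z)
P=np.array([f(u,v,10) for u,v in[(73,54),(754,140),(720,452),(25,367)]])
print([round(float(np.linalg.norm(P[i]-P[i-1])),1) for i in range(4)],P.mean(0))
S=np.array([f(u,v,80) for u,v in [(329,117),(478,135),(461,255),(310,235)]]);C=S.mean(0)
ey=(P[0]-P[1]+P[3]-P[2]);th=np.arctan2(-ey[0],ey[1]);ey/=np.linalg.norm(ey);ex=np.array([ey[1],-ey[0],0])
ty=S[0]-S[1]+S[3]-S[2]
print('yaw',th,np.arctan2(-ty[0],ty[1]),'C',C)
B=P.mean(0);print('C in plate frame',(C-B)@ex,(C-B)@ey)
L=f(370,361,107);print('lever',L,(L-C)@ex,(L-C)@ey)
A=(f(289,90,76)+f(268,265,76))/2;print('padA',A,(A-C)@ex,(A-C)@ey)
U=f(700,235,76);print('buf',U,(U-C)@ex,(U-C)@ey)
for n,p in dict(leverup=C-92*ex+27*0+np.array([0,0,27]),leverdn=C-131*ex-np.array([0,0,28]),padface=C+66*ey-np.array([0,0,24])).items(): print(n,p.round(1))
E
```

```text
[173.7, 376.6, 170.9, 377.1] [563.91057787  40.24686779  10.        ]
yaw -0.13632935729551832 -0.13934670386510933 C [589.07753999  34.74181417  80.        ]
C in plate frame 25.681629215146376 -2.0335974556240517
lever [496.4451299   45.72271055 107.        ] -93.26530937554189 -1.7104244311846697
padA [594.74898264  94.8198114   76.        ] -2.546227245106621 60.291357097532014
buf [ 561.97023057 -121.95766376   76.        ] -5.5591682269734495 -158.92963302786123
leverup [497.9  47.2 107. ]
leverdn [459.3  52.5  52. ]
padface [598.  100.1  56. ]
```

```bash
python3 -m creep '[{"hand":0,"spin":-5.8},{"hand":0,"spin":-5.8},{"hand":0,"tx":-0.039,"ty":-0.040},{"hand":0,"tx":-0.039,"ty":-0.040},{"hand":0,"tx":-0.039,"ty":-0.040}]'
python3 -m creep '[{"hand":0,"tx":-0.039,"ty":-0.040},{"hand":0,"tx":-0.039,"ty":-0.040},{"hand":0,"tx":-0.039,"ty":-0.040},{"hand":0,"tx":-0.039,"ty":-0.040},{"hand":0,"tx":-0.039,"ty":-0.040}]'
python3 -m creep '[{"hand":0,"tx":-0.039,"ty":-0.040},{"hand":0,"tx":-0.039,"ty":-0.040},{"hand":0,"tz":0.02},{"hand":0,"tz":0.02},{"hand":0}]'
```

```text
invalid input at $[0]: expected keys hand, tx, ty, tz, spin
invalid input at $[0]: expected keys hand, tx, ty, tz, spin
invalid input at $[0]: expected keys hand, tx, ty, tz, spin
```

```bash
python3 -m creep '[{"hand":0,"tx":0,"ty":0,"tz":0,"spin":-5.8},{"hand":0,"tx":0,"ty":0,"tz":0,"spin":-5.8},{"hand":0,"tx":-0.039,"ty":-0.040,"tz":0,"spin":0},{"hand":0,"tx":-0.039,"ty":-0.040,"tz":0,"spin":0},{"hand":0,"tx":-0.039,"ty":-0.040,"tz":0,"spin":0}]'
python3 -m creep '[{"hand":0,"tx":-0.039,"ty":-0.040,"tz":0,"spin":0},{"hand":0,"tx":-0.039,"ty":-0.040,"tz":0,"spin":0},{"hand":0,"tx":-0.039,"ty":-0.040,"tz":0,"spin":0},{"hand":0,"tx":-0.039,"ty":-0.040,"tz":0,"spin":0},{"hand":0,"tx":-0.039,"ty":-0.040,"tz":0,"spin":0}]'
python3 -m creep '[{"hand":0,"tx":-0.039,"ty":-0.040,"tz":0,"spin":0},{"hand":0,"tx":-0.039,"ty":-0.040,"tz":0,"spin":0},{"hand":0,"tx":0,"ty":0,"tz":0.02,"spin":0},{"hand":0,"tx":0,"ty":0,"tz":0.02,"spin":0},{"hand":0,"tx":0,"ty":0,"tz":0,"spin":0}]'
```

```text
time: 0.72
tool_pos: [275.0, 358.7, 240.4]
tcp_rot: [-3.141, -0.0, 3.005]
contact_force: [0.7, -0.4, 0.5]
grip_width: 46.3
finger_force: 0.0
time: 1.35
tool_pos: [440.9, 133.7, 240.6]
tcp_rot: [3.141, -0.0, 3.004]
contact_force: [1.2, -0.4, -0.0]
grip_width: 0.5
finger_force: 0.0
time: 1.98
tool_pos: [505.5, 45.3, 199.2]
tcp_rot: [-3.141, -0.004, 3.004]
contact_force: [0.2, 0.7, -0.0]
grip_width: 0.4
finger_force: 0.0
```

```bash
cat > look.py <<'E'
import sys,pickle,cv2,numpy as np
from plant import cams,get_obs
w=cams.capture('wrist');s=cams.capture('side')
pickle.dump(dict(wrist=w,side=s),open(sys.argv[1]+'.pkl','wb'))
a=cv2.resize(w['color'],(480,360));b=cv2.resize(s['color'][130:270,190:320],(320,345),interpolation=cv2.INTER_CUBIC)
o=np.zeros((360,800,3),np.uint8);o[:,:480]=a;o[:345,480:]=b
cv2.imwrite(f'pics/{sys.argv[1]}.png',o[:,:,::-1])
x=get_obs();print(x['time'],x['tool_pos'].round(1),x['contact_force'].round(1))
E
python3 look.py v1
```

```text
2.075 [506.6  45.5 201.1] [-0.   0.6 -0. ]
```

View pics/v1.png

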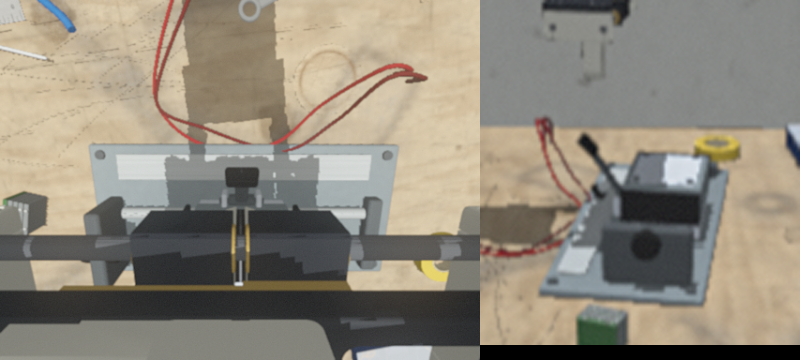

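The wrist view shows the lever pad at (241,178), in line with the closed fingers at (239,260). I'll check the pad position against the calibration.

```bash
python3 - <<'E'
import pickle
from h import *
d=pickle.load(open('v1.pkl','rb'));w=d['wrist'];s=d['side'];k=512/480
print(ray(w,241*k,178*k,107), proj(s,[497.9,47.2,107]), (587-480)*130/320+190,143*140/345+130)
print('tip',ray(w,239*k,283*k,187))
E
```

```text
[496.30633907  45.97489045 107.        ] [233.95156594 187.49475225] 233.46875 188.02898550724638
tip [545.59497941  37.59208945 187.        ]
```

```bash
python3 -m creep '[{"hand":0,"tx":-0.003,"ty":0,"tz":0.035,"spin":0},{"hand":0,"tx":0,"ty":0,"tz":0.035,"spin":0},{"hand":0,"tx":0,"ty":0,"tz":0.006,"spin":0},{"hand":0,"tx":0,"ty":0,"tz":0,"spin":0}]'
python3 -m creep '[{"hand":0,"tx":0.003,"ty":0,"tz":0.002,"spin":0},{"hand":0,"tx":0.003,"ty":0,"tz":0.002,"spin":0},{"hand":0,"tx":0.003,"ty":0,"tz":0.002,"spin":0}]'
```

```text
time: 2.58
tool_pos: [510.1, 45.1, 125.8]
tcp_rot: [3.141, 0.001, 3.005]
contact_force: [0.3, -0.4, -0.4]
grip_width: 0.1
finger_force: 0.0
time: 2.95
tool_pos: [503.0, 46.0, 120.8]
tcp_rot: [3.141, 0.007, 3.004]
contact_force: [3.8, -0.2, 6.8]
grip_width: 0.7
finger_force: 3.9
```

Contact made. Now I follow the pad's arc.

```bash
for i in 1; do python3 -m creep '[{"hand":0,"tx":0.003,"ty":0,"tz":0.0022,"spin":0},{"hand":0,"tx":0.003,"ty":0,"tz":0.0025,"spin":0}]' | grep -E "tool|contact"
python3 -m creep '[{"hand":0,"tx":0.003,"ty":0,"tz":0.0025,"spin":0},{"hand":0,"tx":0.003,"ty":0,"tz":0.003,"spin":0}]' | grep -E "tool|contact"
python3 -m creep '[{"hand":0,"tx":0.003,"ty":0,"tz":0.003,"spin":0},{"hand":0,"tx":0.003,"ty":0,"tz":0.0035,"spin":0}]' | grep -E "tool|contact"; done
```

```text
tool_pos: [496.6, 46.9, 115.9]
contact_force: [3.2, 0.1, 6.3]
tool_pos: [489.9, 47.8, 109.9]
contact_force: [1.9, 1.0, 5.3]
tool_pos: [482.4, 48.7, 101.9]
contact_force: [0.3, -0.1, 0.1]
```

```bash
python3 look.py v2
```

```text
3.8 [481.4  48.8 101.2] [-0.3 -0.1 -0.8]
```

View pics/v2.png

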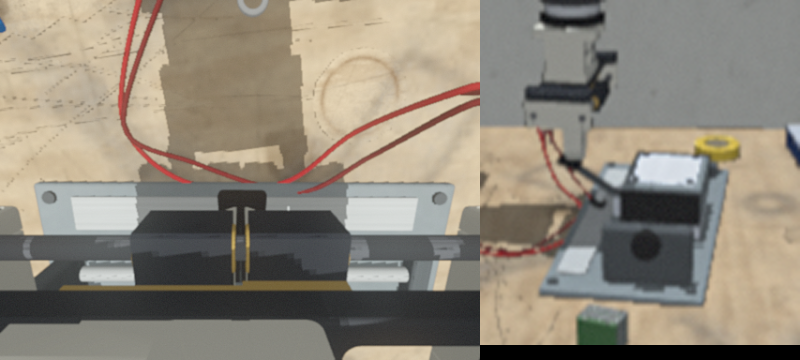

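The lever is now at about mid-travel, near its balance point, with the pad at (567,160) in the side crop. I'll push it a little further.

```bash
python3 -m creep '[{"hand":0,"tx":0.003,"ty":0,"tz":0.004,"spin":0},{"hand":0,"tx":0.003,"ty":0,"tz":0.004,"spin":0},{"hand":0,"tx":0,"ty":0,"tz":0,"spin":0},{"hand":0,"tx":0,"ty":0,"tz":0,"spin":0}]' | grep -E "tool|contact"; python3 look.py v3; python3 - <<'E'
import cv2
a=cv2.imread('pics/v3.png');cv2.imwrite('pics/v3s.png',a[:,480:])
E
```

```text
tool_pos: [476.9, 49.5, 94.0]
contact_force: [-0.4, -0.5, -0.5]
4.4 [477.   49.5  94.1] [-0.   1.1  0.7]
```

View pics/v3.png

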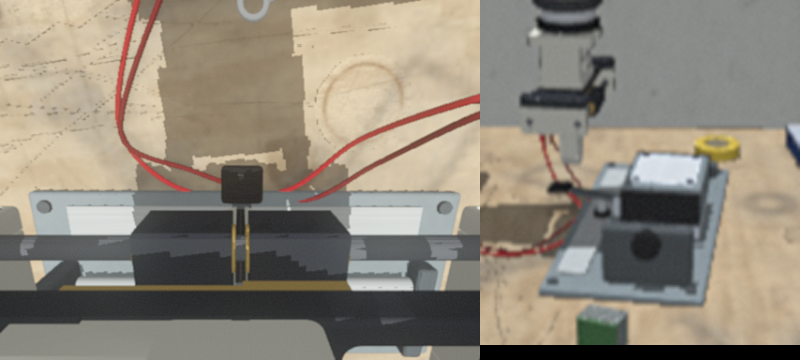

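The lever is down and level, with its pad at (241,185) in the wrist view. Next I go to pad_a.

```bash
python3 - <<'E'
import pickle
from h import *
w=pickle.load(open('v3.pkl','rb'))['wrist'];k=512/480
print('lever pad down',ray(w,241.5*k,185*k,52))
E
python3 -m creep '[{"hand":0,"tx":0,"ty":0,"tz":-0.05,"spin":0},{"hand":0,"tx":-0.02,"ty":0.05,"tz":0,"spin":0},{"hand":0,"tx":-0.047,"ty":0.0375,"tz":0,"spin":0},{"hand":0,"tx":-0.046,"ty":0.010,"tz":0,"spin":0},{"hand":0,"tx":0,"ty":0,"tz":0,"spin":0}]' | grep -E "tool|contact"
python3 -m creep '[{"hand":0,"tx":0,"ty":0,"tz":0.04,"spin":0},{"hand":0,"tx":0,"ty":0,"tz":0.04,"spin":0},{"hand":0,"tx":0,"ty":0,"tz":0.004,"spin":0},{"hand":0,"tx":0,"ty":0,"tz":0,"spin":0}]'| grep -E "tool|contact"
```

```text
lever pad down [460.2205075   51.44193634  52.        ]
tool_pos: [604.4, 130.9, 143.2]
contact_force: [-0.3, 0.3, -0.1]
tool_pos: [602.3, 130.5, 61.1]
contact_force: [-0.3, -0.5, -0.2]
```

```bash
python3 -m creep '[{"hand":0,"tx":0,"ty":-0.002,"tz":0,"spin":0},{"hand":0,"tx":0,"ty":-0.002,"tz":0,"spin":0},{"hand":0,"tx":0,"ty":-0.002,"tz":0,"spin":0},{"hand":0,"tx":0,"ty":0,"tz":0,"spin":0}]' | grep -E "tool|contact"
python3 -m creep '[{"hand":0,"tx":0,"ty":-0.001,"tz":0,"spin":0},{"hand":0,"tx":0,"ty":0,"tz":0,"spin":0}]'| grep -E "tool|contact"
python3 -m creep '[{"hand":0,"tx":0,"ty":-0.001,"tz":0,"spin":0},{"hand":0,"tx":0,"ty":0,"tz":0,"spin":0}]'| grep -E "tool|contact"
python3 -m creep '[{"hand":0,"tx":0,"ty":-0.001,"tz":0,"spin":0},{"hand":0,"tx":0,"ty":0,"tz":0,"spin":0}]'| grep -E "tool|contact"
```

```text
tool_pos: [601.4, 124.5, 60.3]
contact_force: [-0.2, -0.7, 0.4]
tool_pos: [601.1, 123.6, 60.0]
contact_force: [-0.6, 0.3, 0.0]
tool_pos: [601.0, 122.6, 60.0]
contact_force: [-1.0, 0.2, -0.2]
tool_pos: [600.9, 121.6, 60.0]
contact_force: [0.4, -0.0, 0.4]
```

```bash
for k in 1; do
python3 -m creep '[{"hand":0,"tx":0,"ty":-0.001,"tz":0,"spin":0},{"hand":0,"tx":0,"ty":0,"tz":0,"spin":0}]'| grep -E "tool|contact"
python3 -m creep '[{"hand":0,"tx":0,"ty":-0.001,"tz":0,"spin":0},{"hand":0,"tx":0,"ty":0,"tz":0,"spin":0}]'| grep -E "tool|contact"
python3 -m creep '[{"hand":0,"tx":0,"ty":-0.001,"tz":0,"spin":0},{"hand":0,"tx":0,"ty":0,"tz":0,"spin":0}]'| grep -E "tool|contact"
python3 -m creep '[{"hand":0,"tx":0,"ty":-0.001,"tz":0,"spin":0},{"hand":0,"tx":0,"ty":0,"tz":0,"spin":0}]'| grep -E "tool|contact"
done
```

```text
tool_pos: [600.7, 120.6, 60.0]
contact_force: [-0.2, 0.5, 0.4]
tool_pos: [600.6, 119.6, 60.0]
contact_force: [-0.3, -0.1, -0.2]
tool_pos: [600.5, 118.7, 60.0]
contact_force: [0.7, 0.1, 0.2]
tool_pos: [600.4, 117.9, 60.0]
contact_force: [-0.2, -0.1, 0.6]
```

```bash
for k in 1; do
python3 -m creep '[{"hand":0,"tx":0,"ty":-0.001,"tz":0,"spin":0},{"hand":0,"tx":0,"ty":-0.001,"tz":0,"spin":0}]'| grep -E "tool|contact"
python3 -m creep '[{"hand":0,"tx":0,"ty":-0.001,"tz":0,"spin":0},{"hand":0,"tx":0,"ty":0,"tz":0,"spin":0}]'| grep -E "tool|contact"
python3 -m creep '[{"hand":0,"tx":0,"ty":-0.001,"tz":0,"spin":0},{"hand":0,"tx":0,"ty":0,"tz":0,"spin":0}]'| grep -E "tool|contact"
done
```

```text
tool_pos: [600.2, 116.9, 60.1]
contact_force: [0.6, 8.4, -1.1]
tool_pos: [600.2, 116.6, 60.1]
contact_force: [1.1, 9.3, -1.2]
tool_pos: [600.1, 116.3, 60.1]
contact_force: [1.7, 11.8, -1.5]
```

About 12 N on the pad. Hold it for a good second.

```bash
python3 -m creep '[{"hand":0,"tx":0,"ty":0,"tz":0,"spin":0},{"hand":0,"tx":0,"ty":0,"tz":0,"spin":0}]'| grep -E "tool|contact"
python3 -m creep '[{"hand":0,"tx":0,"ty":0,"tz":0,"spin":0},{"hand":0,"tx":0,"ty":0,"tz":0,"spin":0}]'| grep -E "tool|contact"
```

```text
tool_pos: [600.2, 116.3, 60.1]
contact_force: [1.7, 10.9, -1.3]
tool_pos: [600.1, 116.3, 60.1]
contact_force: [1.7, 12.2, -1.1]
```

```bash
python3 -m creep '[{"hand":0,"tx":0,"ty":-0.0004,"tz":0,"spin":0},{"hand":0,"tx":0,"ty":0,"tz":0,"spin":0},{"hand":0,"tx":0,"ty":0,"tz":0,"spin":0},{"hand":0,"tx":0,"ty":0,"tz":0,"spin":0},{"hand":0,"tx":0,"ty":0,"tz":0,"spin":0}]'| grep -E "tool|contact"
python3 -m creep '[{"hand":0,"tx":0,"ty":0,"tz":0,"spin":0},{"hand":0,"tx":0,"ty":0,"tz":0,"spin":0},{"hand":0,"tx":0,"ty":0,"tz":0,"spin":0},{"hand":0,"tx":0,"ty":0,"tz":0,"spin":0},{"hand":0,"tx":0,"ty":0,"tz":0,"spin":0}]'| grep -E "time|tool|contact"
```

```text
tool_pos: [600.1, 116.2, 60.1]
contact_force: [2.1, 13.0, -1.8]
time: 10.28
tool_pos: [600.1, 116.2, 60.1]
contact_force: [2.1, 12.3, -1.6]
```

The brake held at about 12 N for nearly 2 s. Now I back off and go to the lever with the fingers open.

```bash
python3 -m creep '[{"hand":0,"tx":0,"ty":0.004,"tz":0,"spin":0},{"hand":0,"tx":0,"ty":0.016,"tz":0,"spin":0},{"hand":0,"tx":0,"ty":0,"tz":-0.045,"spin":0},{"hand":0,"tx":0,"ty":0,"tz":-0.045,"spin":0},{"hand":0.7,"tx":0.043,"ty":-0.034,"tz":0,"spin":0}]'| grep -E "tool|contact"
python3 -m creep '[{"hand":0.7,"tx":0.043,"ty":-0.034,"tz":0,"spin":0},{"hand":0.7,"tx":0.043,"ty":-0.034,"tz":0,"spin":0},{"hand":0.7,"tx":0,"ty":0,"tz":0.02,"spin":0},{"hand":0.7,"tx":0,"ty":0,"tz":0,"spin":0},{"hand":0.7,"tx":0,"ty":0,"tz":0,"spin":0}]'; python3 look.py v4
```

```text
tool_pos: [559.8, 106.5, 154.3]
contact_force: [0.1, -1.0, -0.8]
time: 11.52
tool_pos: [461.5, 50.1, 130.5]
tcp_rot: [3.142, 0.001, 3.005]
contact_force: [-0.3, -0.5, -0.5]
grip_width: 56.0
finger_force: 0.0
11.625 [461.5  50.1 130.5] [ 0.3  0.2 -0.4]
```

View pics/v4.png

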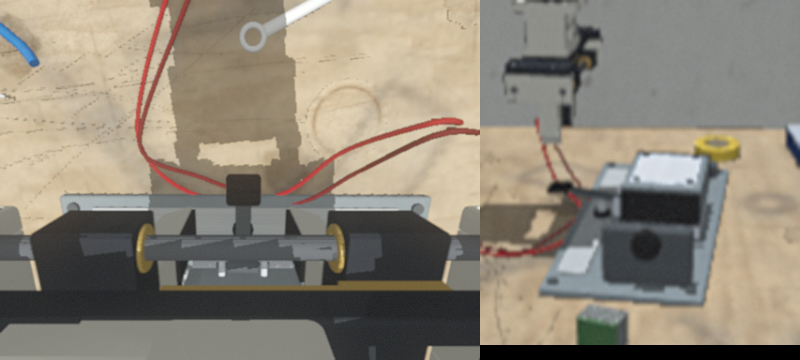

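The open fingers, centred on column 240, straddle the lever pad at (243,190). I descend and pinch.

```bash
python3 -m creep '[{"hand":0.7,"tx":0.0015,"ty":0.0015,"tz":0.04,"spin":0},{"hand":0.7,"tx":0,"ty":0,"tz":0.035,"spin":0},{"hand":0.7,"tx":0,"ty":0,"tz":0.012,"spin":0},{"hand":0.7,"tx":0,"ty":0,"tz":0,"spin":0}]'| grep -E "tool|contact"
python3 -m creep '[{"hand":0.25,"tx":0,"ty":0,"tz":0,"spin":0},{"hand":0.25,"tx":0,"ty":0,"tz":0,"spin":0},{"hand":0.25,"tx":0,"ty":0,"tz":0,"spin":0},{"hand":0.25,"tx":0,"ty":0,"tz":0,"spin":0}]'
```

```text
tool_pos: [459.6, 51.6, 42.9]
contact_force: [0.9, -0.3, 0.9]
time: 12.62
tool_pos: [459.7, 52.4, 43.4]
tcp_rot: [3.14, 0.001, 3.003]
contact_force: [0.4, 6.3, 1.2]
grip_width: 29.6
finger_force: 30.0
```

```bash
python3 -m creep '[{"hand":0.25,"tx":-0.0012,"ty":0.0006,"tz":-0.006,"spin":0},{"hand":0.25,"tx":-0.0022,"ty":0,"tz":-0.006,"spin":0}]'| grep -E "tool|contact|width"
python3 -m creep '[{"hand":0.25,"tx":-0.0025,"ty":0,"tz":-0.0056,"spin":0},{"hand":0.25,"tx":-0.0025,"ty":0,"tz":-0.0056,"spin":0}]'| grep -E "tool|contact|width"
python3 -m creep '[{"hand":0.25,"tx":-0.0033,"ty":0,"tz":-0.0052,"spin":0},{"hand":0.25,"tx":-0.0034,"ty":0,"tz":-0.0052,"spin":0},{"hand":0.25,"tx":-0.0046,"ty":0,"tz":-0.0056,"spin":0},{"hand":0.25,"tx":0,"ty":0,"tz":0,"spin":0}]'| grep -E "tool|contact|width"
```

```text
tool_pos: [461.8, 51.9, 54.4]
contact_force: [-0.0, 2.4, -10.4]
grip_width: 29.7
tool_pos: [466.2, 51.1, 66.0]
contact_force: [-4.1, 2.7, -7.2]
grip_width: 29.5
tool_pos: [478.2, 49.5, 83.5]
contact_force: [-7.4, 2.1, 3.9]
grip_width: 29.8
```

```bash
python3 -m creep '[{"hand":0.75,"tx":0,"ty":0,"tz":0,"spin":0},{"hand":0.75,"tx":0,"ty":0,"tz":0,"spin":0},{"hand":0.75,"tx":0,"ty":0,"tz":0,"spin":0},{"hand":0.75,"tx":0,"ty":0,"tz":0,"spin":0}]'| grep -E "tool|contact|width"
python3 look.py v5
```

```text
tool_pos: [479.3, 49.3, 82.4]
contact_force: [-0.5, -0.4, 0.4]
grip_width: 65.1
14.225 [479.1  49.3  82.2] [-0.5  0.2  0.6]
```

View pics/v5.png

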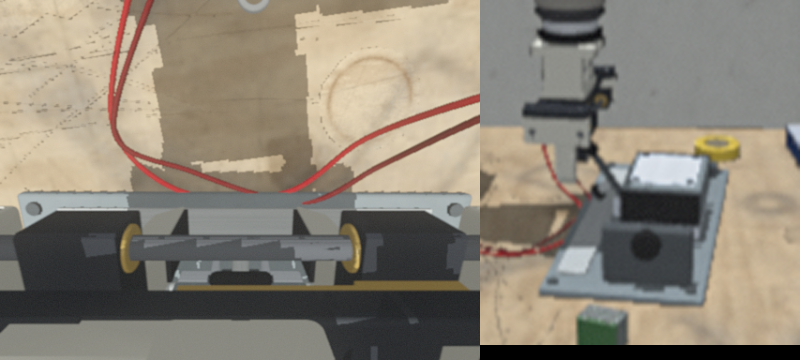

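The lever is fully up and clear of the fingers. I lift and return to pad_a with the fingers closed.

```bash
python3 -m creep '[{"hand":0.75,"tx":0,"ty":0,"tz":-0.04,"spin":0},{"hand":0.75,"tx":0,"ty":0,"tz":-0.035,"spin":0},{"hand":0,"tx":-0.02,"ty":0.045,"tz":0,"spin":0},{"hand":0,"tx":-0.045,"ty":0.0396,"tz":0,"spin":0},{"hand":0,"tx":-0.046,"ty":0.010,"tz":0,"spin":0}]' | grep -E "tool|contact"
python3 -m creep '[{"hand":0,"tx":0,"ty":0,"tz":0,"spin":0},{"hand":0,"tx":0,"ty":0,"tz":0,"spin":0},{"hand":0,"tx":0,"ty":0,"tz":0,"spin":0}]'
```

```text
tool_pos: [603.1, 130.3, 157.5]
contact_force: [0.8, 1.0, 0.0]
time: 15.22
tool_pos: [600.9, 127.7, 157.4]
tcp_rot: [-3.142, -0.001, 3.004]
contact_force: [0.4, 0.3, 0.6]
grip_width: 13.5
finger_force: 0.0
```

```bash
python3 -m creep '[{"hand":0,"tx":0,"ty":0.004,"tz":0.03,"spin":0},{"hand":0,"tx":0,"ty":0,"tz":0.035,"spin":0},{"hand":0,"tx":0,"ty":0,"tz":0.032,"spin":0},{"hand":0,"tx":0,"ty":0,"tz":0,"spin":0}]' | grep -E "tool|contact"
python3 -m creep '[{"hand":0,"tx":0,"ty":-0.004,"tz":0,"spin":0},{"hand":0,"tx":0,"ty":-0.004,"tz":0,"spin":0},{"hand":0,"tx":0,"ty":-0.003,"tz":0,"spin":0},{"hand":0,"tx":0,"ty":0,"tz":0,"spin":0}]' | grep -E "tool|contact|width"
python3 -m creep '[{"hand":0,"tx":0,"ty":-0.001,"tz":0,"spin":0},{"hand":0,"tx":0,"ty":-0.001,"tz":0,"spin":0},{"hand":0,"tx":0,"ty":-0.001,"tz":0,"spin":0},{"hand":0,"tx":0,"ty":-0.001,"tz":0,"spin":0},{"hand":0,"tx":0,"ty":-0.001,"tz":0,"spin":0}]' | grep -E "tool|contact|width"
```

```text
tool_pos: [600.2, 131.5, 58.5]
contact_force: [0.8, -0.1, 0.6]
tool_pos: [601.2, 120.7, 60.9]
contact_force: [0.0, 0.5, -0.3]
grip_width: 0.3
tool_pos: [600.3, 116.4, 60.2]
contact_force: [-0.5, 3.2, -0.2]
grip_width: 0.4
```

```bash
python3 -m creep '[{"hand":0,"tx":0,"ty":-0.002,"tz":0,"spin":0},{"hand":0,"tx":0,"ty":-0.002,"tz":0,"spin":0},{"hand":0,"tx":0,"ty":-0.002,"tz":0,"spin":0},{"hand":0,"tx":0,"ty":-0.002,"tz":0,"spin":0},{"hand":0,"tx":0,"ty":-0.002,"tz":0,"spin":0}]' | grep -E "tool|contact"
python3 -m creep '[{"hand":0,"tx":0,"ty":-0.002,"tz":0,"spin":0},{"hand":0,"tx":0,"ty":-0.002,"tz":0,"spin":0},{"hand":0,"tx":0,"ty":-0.002,"tz":0,"spin":0},{"hand":0,"tx":0,"ty":-0.002,"tz":0,"spin":0},{"hand":0,"tx":0,"ty":-0.002,"tz":0,"spin":0}]' | grep -E "tool|contact"
python3 -m creep '[{"hand":0,"tx":0,"ty":-0.002,"tz":0,"spin":0},{"hand":0,"tx":0,"ty":-0.002,"tz":0,"spin":0},{"hand":0,"tx":0,"ty":-0.002,"tz":0,"spin":0},{"hand":0,"tx":0,"ty":-0.002,"tz":0,"spin":0},{"hand":0,"tx":0,"ty":-0.002,"tz":0,"spin":0}]' | grep -E "tool|contact"
```

```text
tool_pos: [598.9, 106.0, 60.2]
contact_force: [-0.3, 2.8, -0.5]
tool_pos: [597.5, 96.1, 60.2]
contact_force: [0.2, 3.2, -0.8]
tool_pos: [596.0, 86.2, 60.2]
contact_force: [-0.4, 3.4, -1.6]
```

```bash
python3 -m creep '[{"hand":0,"tx":0,"ty":-0.002,"tz":0,"spin":0},{"hand":0,"tx":0,"ty":-0.002,"tz":0,"spin":0},{"hand":0,"tx":0,"ty":-0.002,"tz":0,"spin":0},{"hand":0,"tx":0,"ty":-0.002,"tz":0,"spin":0},{"hand":0,"tx":0,"ty":-0.002,"tz":0,"spin":0}]' | grep -E "tool|contact"
python3 -m creep '[{"hand":0,"tx":0,"ty":-0.002,"tz":0,"spin":0},{"hand":0,"tx":0,"ty":-0.002,"tz":0,"spin":0},{"hand":0,"tx":0,"ty":-0.002,"tz":0,"spin":0},{"hand":0,"tx":0,"ty":-0.002,"tz":0,"spin":0},{"hand":0,"tx":0,"ty":-0.002,"tz":0,"spin":0}]' | grep -E "tool|contact"
python3 -m creep '[{"hand":0,"tx":0,"ty":-0.002,"tz":0,"spin":0},{"hand":0,"tx":0,"ty":-0.002,"tz":0,"spin":0},{"hand":0,"tx":0,"ty":-0.002,"tz":0,"spin":0},{"hand":0,"tx":0,"ty":-0.001,"tz":0,"spin":0},{"hand":0,"tx":0,"ty":-0.001,"tz":0,"spin":0}]' | grep -E "tool|contact"
```

```text
tool_pos: [594.7, 76.3, 60.2]
contact_force: [-1.1, 2.5, -1.1]
tool_pos: [593.4, 66.4, 60.2]
contact_force: [-1.6, 3.8, -0.7]
tool_pos: [592.4, 58.5, 60.3]
contact_force: [-0.9, 2.6, -0.3]
```

Now 1 mm steps up to the buffer.

```bash
python3 -m creep '[{"hand":0,"tx":0,"ty":-0.001,"tz":0,"spin":0},{"hand":0,"tx":0,"ty":-0.001,"tz":0,"spin":0},{"hand":0,"tx":0,"ty":-0.001,"tz":0,"spin":0},{"hand":0,"tx":0,"ty":-0.001,"tz":0,"spin":0},{"hand":0,"tx":0,"ty":-0.001,"tz":0,"spin":0}]' | grep -E "tool|contact"
python3 -m creep '[{"hand":0,"tx":0,"ty":-0.001,"tz":0,"spin":0},{"hand":0,"tx":0,"ty":-0.001,"tz":0,"spin":0},{"hand":0,"tx":0,"ty":-0.001,"tz":0,"spin":0}]' | grep -E "tool|contact"
python3 -m creep '[{"hand":0,"tx":0,"ty":-0.001,"tz":0,"spin":0}]' | grep -E "tool|contact"
python3 -m creep '[{"hand":0,"tx":0,"ty":-0.001,"tz":0,"spin":0}]' | grep -E "tool|contact"
```

```text
tool_pos: [591.7, 53.5, 60.3]
contact_force: [-1.2, 2.5, 0.6]
tool_pos: [591.3, 50.6, 60.2]
contact_force: [-1.9, 3.2, -0.1]
tool_pos: [591.2, 49.6, 60.3]
contact_force: [-0.1, 2.9, 0.3]
tool_pos: [591.0, 48.6, 60.2]
contact_force: [-0.7, 3.0, 0.6]
```

```bash
for k in 1; do
python3 -m creep '[{"hand":0,"tx":0,"ty":-0.001,"tz":0,"spin":0}]' | grep -E "tool|contact"
python3 -m creep '[{"hand":0,"tx":0,"ty":-0.001,"tz":0,"spin":0}]' | grep -E "tool|contact"
python3 -m creep '[{"hand":0,"tx":0,"ty":-0.001,"tz":0,"spin":0}]' | grep -E "tool|contact"
done
```

```text
tool_pos: [590.8, 47.6, 60.2]
contact_force: [-1.6, 2.3, -0.3]
tool_pos: [590.7, 46.6, 60.3]
contact_force: [-0.8, 2.9, -0.4]
tool_pos: [590.6, 45.7, 60.3]
contact_force: [-0.6, 3.8, -0.1]
```

```bash
for k in 1; do
python3 -m creep '[{"hand":0,"tx":0,"ty":-0.001,"tz":0,"spin":0}]' | grep -E "tool|contact"
python3 -m creep '[{"hand":0,"tx":0,"ty":-0.001,"tz":0,"spin":0}]' | grep -E "tool|contact"
python3 -m creep '[{"hand":0,"tx":0,"ty":-0.001,"tz":0,"spin":0}]' | grep -E "tool|contact"
done
```

```text
tool_pos: [590.5, 45.3, 60.3]
contact_force: [-0.3, 7.6, -1.1]
tool_pos: [590.5, 44.9, 60.3]
contact_force: [0.8, 11.2, -0.2]
tool_pos: [590.4, 44.6, 60.3]
contact_force: [0.7, 12.7, -0.7]
```

The carriage is at the buffer after about 73 mm of travel, as predicted. I settle, back off, lift and take a final look.

```bash
python3 -m creep '[{"hand":0,"tx":0,"ty":0,"tz":0,"spin":0},{"hand":0,"tx":0,"ty":0,"tz":0,"spin":0}]' | grep -E "tool|contact"
python3 -m creep '[{"hand":0,"tx":0,"ty":0.003,"tz":0,"spin":0},{"hand":0,"tx":0,"ty":0.02,"tz":0,"spin":0},{"hand":0,"tx":0,"ty":0.03,"tz":0,"spin":0},{"hand":0,"tx":0,"ty":0.03,"tz":0,"spin":0},{"hand":0,"tx":0,"ty":0,"tz":-0.06,"spin":0}]' | grep -E "tool|contact"
python3 -m creep '[{"hand":0,"tx":0,"ty":0.06,"tz":-0.01,"spin":0},{"hand":0,"tx":0,"ty":0.06,"tz":-0.01,"spin":0},{"hand":0,"tx":0,"ty":0.06,"tz":-0.01,"spin":0},{"hand":0,"tx":0,"ty":0,"tz":0,"spin":0},{"hand":0,"tx":0,"ty":0,"tz":0,"spin":0}]' | grep -E "time|tool|contact"
python3 - <<'E'
from plant import cams
import cv2,numpy as np
t=cams.capture('top')['color'][140:250,130:360,::-1];s=cams.capture('side')['color'][130:290,190:320,::-1]
o=np.zeros((586,800,3),np.uint8)
o[:220,:460]=cv2.resize(t,(460,220),interpolation=cv2.INTER_CUBIC);o[:394,470:790]=cv2.resize(s,(320,394),interpolation=cv2.INTER_CUBIC)
cv2.imwrite('pics/end.png',o[:400])
E
```

```text
tool_pos: [590.4, 44.8, 60.3]
contact_force: [1.0, 12.2, -0.4]
tool_pos: [598.7, 127.3, 115.9]
contact_force: [0.6, 0.4, 1.4]
time: 24.1
tool_pos: [625.8, 303.5, 149.8]
contact_force: [-0.8, -0.2, -0.4]
```

View pics/end.png

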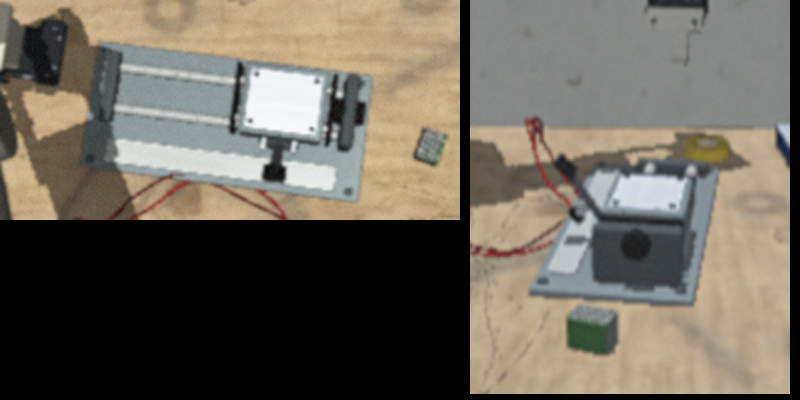

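The carriage rests against the buffer at (340,105), the lever is fully up with its pad at (273,172), and the tape roll and terminal block haven't moved. I'm handing it in.

```bash
python3 -c "from plant import close_job;print(close_job())"
```

```text
the job is handed in; nothing more can be done
None
```

I handed in the job after about 24 s: the brake held about 12 N for nearly 2 s, then I flicked the lever fully up and pushed the carriage to the buffer at no more than about 13 N by the readings.

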